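# Square three splint blanks against a corner stop

## Task

Stack the three sawn acrylic blanks in the aluminium corner stop, the large blue one at the bottom, then the pink one, then the ivory one on top, each with its long side along the stop's far fence. Slide each blank gently, without ramming the stop, until its edges lie fully flush against both fences before the next one goes on, so that all three finally lie flat and square in the corner; leave the other things on the bench where they are.

Things in the scene. Friction and masses are not known exactly. Their poses are not given: they have to be found in the camera images.
- corner_stop: Fixed L of two aluminium bars, 34 mm high, 18 mm thick, on the bench, turned up to 0.12 rad. Origin: the inner corner at bench level, z up. The far fence's face is the plane x = 0 and runs 134 mm from the corner along -y; the left fence's face is the plane y = 0 and runs 114 mm along -x. The blanks belong at x < 0, y < 0, where the bench is open.
- blank_large: Blue acrylic plate, about 85 x 105 mm, 8 mm thick, 60 to 120 g, too wide to grasp: it lies flat on the bench askew, 10 to 45 mm short of each fence. Rough-sawn: each side is up to 3 mm longer or shorter than this; the thickness is true. Origin: centre of the underside; x along the short side, y along the long side, z up. Friction about 0.6; pushed askew it can jam on a corner.
- blank_medium: Pink acrylic plate, about 60 x 79 mm, 8 mm thick, 30 to 65 g, flat on the bench, behind or to the right of the stop. Rough-sawn: each side is up to 3 mm longer or shorter than this; the thickness is true. Origin: centre of the underside; x along the short side, y along the long side, z up. Friction about 0.6; pushed askew it can jam on a corner.
- blank_small: Ivory acrylic plate, about 50 x 67 mm, 8 mm thick, 20 to 45 g, flat on the bench, behind or to the right of the stop. Rough-sawn: each side is up to 3 mm longer or shorter than this; the thickness is true. Origin: centre of the underside; x along the short side, y along the long side, z up. Friction about 0.6; pushed askew it can jam on a corner.
- tooth_model: Bystander: tooth set-up on a pink base, 35 x 65 x 28 mm high, left of the stop. Origin: centre of its underside.
- powder_jar: Bystander: powder jar with a blue cap, 42 mm across, 58 mm high, at the back. Origin: centre of its underside.
- wax_block: Bystander: red wax block, 36 x 60 x 16 mm high, at the near right edge. Origin: centre of its underside.

How it is judged:
On the way, in this order (a step that is already met when the one before it is completed fails the run):
1. the large blank lies flush against both fences (x of blank_large in the frame of corner_stop between -0.04375 and -0.03925 m and y of blank_large in the frame of corner_stop between -0.05525 and -0.05075 m and z of blank_large in the frame of corner_stop between -0.003 and 0.003 m and angle between the x axis of blank_large and the x axis of corner_stop, either way round below 0.025 rad and angle between blank_large's own z axis and vertical below 0.03 rad), for 0.2 s.
2. the medium blank lies on it, flush against both fences, and the large one is still flush (all of step 1 and x of blank_medium in the frame of corner_stop between -0.03225 and -0.02775 m and y of blank_medium in the frame of corner_stop between -0.0405 and -0.036 m and z of blank_medium in the frame of corner_stop between 0.005 and 0.011 m and angle between the x axis of blank_medium and the x axis of corner_stop, either way round below 0.025 rad and angle between blank_medium's own z axis and vertical below 0.03 rad), for 0.2 s.
3. the small blank lies on top, flush against both fences, and the two below are still flush (all of step 2 and x of blank_small in the frame of corner_stop between -0.02575 and -0.02125 m and y of blank_small in the frame of corner_stop between -0.03625 and -0.03175 m and z of blank_small in the frame of corner_stop between 0.013 and 0.019 m and angle between the x axis of blank_small and the x axis of corner_stop, either way round below 0.025 rad and angle between blank_small's own z axis and vertical below 0.03 rad), for 0.2 s.
At the end, for the whole second after the job is handed in: The three blanks lie flat on one another (large, medium, small from the bottom), at rest, each with its long side along the far fence, its edges within 2 mm of both fence faces and square to them within 0.025 rad (all of step 3 and linear speed of each of blank_large, blank_medium, blank_small below 0.02 m/s); the robot touches nothing.
It fails at once if the corner stop is rammed: more than 40 N on it (contact force between corner_stop and anything else above 40 N).
It fails at once if a bystander is shoved more than 15 mm (distance of any of tooth_model, powder_jar, wax_block from where it was at the start of the episode above 0.015 m).
It also fails if it takes over 72 s, if anything falls off the work surface, if the arm or the gripper's body presses on something with over 40 N, if the wrist force passes 120 N, or if a joint passes its speed limit or range.

## Robot

A 7-joint arm with a two-finger parallel gripper is mounted at the origin on a cart in front of the work surface, level with it; the furniture and walls round the work are solid. World frame = base frame: x ahead of the robot, y to its left, z up, the work surface at z = 0. Lengths are in m, angles in rad, forces in N, time in s.
With the tool pointing down it reaches from about 0.4 to 0.85 m from the base axis. Payload 10.4 kg.
Tool frame: the origin (TCP) lies at the very end of the fingers, on their centre line; the grasp point (between the pads) lies r.tcp_to_grasp behind it (r.tcp_to_grasp is the distance from the TCP to the grasp point, in m); z points along the fingers, y is the line along which they close (so a half turn about z gives the same grasp; the last joint's range is limited). The gripper opens to 87 mm and grips with 3 to 60 N. Pads are 19 mm wide; open, the fingers measure 117 mm over their backs; the gripper's body (75 mm by 190 mm) begins 51 mm behind the grasp point.
Start: joints at [1.179, 0.332, -0.065, 1.46, 0.022, 1.35, -0.088], TCP at [0.225, -0.583, 0.223] pointing down, gripper open.
Joint ranges: [-2.6, 2.6], [-0.5, 2.12], [-1.47, 1.34], [0.16, 2.42], [-1.27, 4.41], [0.06, 2.06], [-2.6, 2.6]. Speed limits (rad/s): [2.22, 2.22, 2.79, 2.79, 3.14, 3.14, 3.14].

## Interface

Orientations are given as a unit quaternion [x, y, z, w].
In Python, from bench import monitor, cams, ticket, r gives the robot as it stands.
- The arm moves only by the shell command python3 -m crank 'ROWS' [OPENING] [FORCE]. ROWS is a JSON object whose one key "steps" holds a list of rows, each a list of 2 entries, a list of its own where there are three numbers: the shift along the world's x, y, z in units of 25 mm (1.0 is 25 mm), then the turn, a rotation vector about the world's x, y, z in units of 5 degrees (1.0 is 5 degrees). In form: {"steps": [[[x, y, z], [ax, ay, az]], ...]}. A call has 1 to 10 rows; each row shifts and turns the commanded pose from where the row before left it; what a row does not reach is not made up. A row lasts 1/12 s, in which the tool goes at most 41.7 mm and 7.16 degrees, less where a joint would pass 70% of its speed; a pose out of reach is approached as far as the arm can. A call is refused whole if a number of a shift passes 1 or a number of a turn 1, either way. A call with a gripper value outside its range is refused whole. OPENING is the finger opening in mm, from 0 to 87, set as the call begins (- or left out, the last holds). The fingers move at their own pace and stop on an object; FORCE is the grip in N (left out, the last holds). Time passes only in rows, so rows that do not move let the fingers close. It gives the time, the measured TCP pose, the force, the opening and the grip force at its end, in the units of the state.
- monitor.read_state(): the state, without advancing time (a new reading comes with each control period).
- cams.camera(name): name is "scene" or "top" or "wrist"; returns a dict with "pixels" (400x640x3 uint8, blue, green, red), "z_map" (400x640 float32, m along the optical axis (not along the pixel's ray), 0 where there is no reading), "vfov" (degrees; the focal length in pixels is half the picture's height over the tangent of half this angle, whatever the lens; pixels are square), "cx", "cy" (the principal point, pixels), "T" (4x4, takes a point from camera to world coordinates). Camera axes: x right, y up, looking along -z (the intrinsics and any distortion apply to the point x, -y, -z); pixel columns grow to the right and rows downward; lengths in m; the calibration is good to about 2 mm. The wrist camera is an equidistant fisheye: a pixel r from the principal point sees the ray r / f radians off the axis. A picture is of the moment at which its call begins.
- ticket.close_job(): hands the job in; it is judged then, once.
The state is a dict: "time": time; "joint_positions": joint angles; "joint_vel": joint speeds; "joint_torque": joint torques, N m; "ee_pos": TCP position; "eef_rot": TCP orientation; "ft_force": force on the tool from outside, world axes, zero at the start; "torque": the same for the moment, N m; "width": finger opening in m; "grip_force": force on a finger pad.
Only numpy, scipy, OpenCV 4.12 (cv2) and the standard library are available. Lean on these libraries where they do the work, as an engineer would, in place of code of your own. Each camera call takes 0.05 s, during which the arm holds its last target. There are 200 camera calls.

## Working session

There is one attempt and no reset: what is moved stays moved. The work goes in short steps, Python scripts to look and compute and a shell command to move; the robot and the scene stay as the last step left them, time stands still between calls to the robot, and variables do not carry over. Pictures are saved under pics/ and viewed, at most 10 in all, crops included, and the job is handed in when it is done.

```bash
ls; mkdir -p pics; python3 - <<'E'
from bench import monitor,cams,r
import cv2,numpy as np
print(monitor.read_state(), r.tcp_to_grasp)
ims=[]
for n in("top","scene"):
    c=cams.camera(n); print(n,c["vfov"],c["cx"],c["cy"],np.round(c["T"],4).tolist())
    np.savez(f"{n}.npz",**c); cv2.imwrite(f"pics/{n}0.png",c["pixels"])
E
```

```text
pics
{'time': 0.0, 'joint_positions': array([ 1.17937566,  0.33283956, -0.06465789,  1.46096512,  0.02162864,
        1.34988691, -0.08852409]), 'joint_vel': array([-0.0001094 , -0.00106523, -0.00158483, -0.00167322,  0.00062102,
       -0.00028062,  0.00179625]), 'joint_torque': array([ 1.05590480e-03, -6.23248959e+01,  2.54133926e-02, -3.89897346e+01,
       -6.12934283e-02,  3.97864287e-02,  1.22215311e-04]), 'ee_pos': array([ 0.22514235, -0.58262015,  0.22176265]), 'eef_rot': array([ 9.83047616e-01,  1.83349101e-01, -1.81344186e-04, -6.77778918e-04]), 'ft_force': array([ 0.06465876, -0.02391996,  0.02020666]), 'torque': array([-0.04979877,  0.01701331, -0.03793973]), 'grip_force': 0.0, 'width': 0.08700854017886483} 0.0187
top 48.7827758699447 323.5073334718553 195.8436573263439 [[-0.0084, 0.9977, -0.0674, 0.4686], [-0.9995, -0.0064, 0.0296, -0.1927], [0.0291, 0.0676, 0.9973, 0.9251], [0.0, 0.0, 0.0, 1.0]]
scene 50.12592675140437 318.2565920957298 196.67773717340478 [[-0.8738, 0.3041, -0.3795, 0.1348], [-0.4863, -0.5353, 0.6906, 0.5161], [0.0069, 0.788, 0.6157, 0.6954], [0.0, 0.0, 0.0, 1.0]]
```

View pics/top0.png

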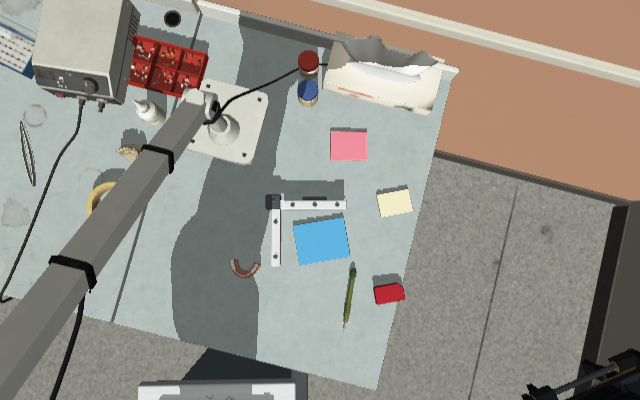

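View pics/scene0.png

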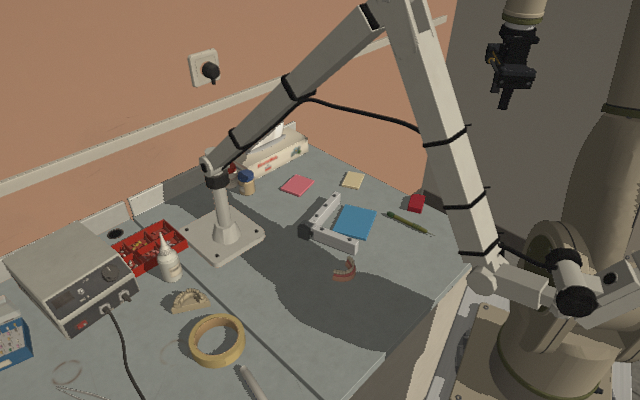

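Top view: stop's inner corner near (282,209), blue at (322,240), pink (348,145), ivory (395,203), wax (388,292), jar (308,92), teeth (244,268). The lamp arm is overhead, to the left. Next I measure the shapes.

```bash
cat > h.py <<'E'
import numpy as np,cv2
from bench import monitor,cams
def ray(c,uv,z):
    uv=np.atleast_2d(np.asarray(uv,float));f=200/np.tan(np.radians(float(c["vfov"])/2));T=c["T"]
    d=np.c_[(uv[:,0]-c["cx"])/f,-(uv[:,1]-c["cy"])/f,-np.ones(len(uv))]@T[:3,:3].T
    return T[:3,3]+d*((z-T[2,3])/d[:,2])[:,None]
R={"blue":((95,90,120),(112,255,255)),"pink":((165,70,150),(178,200,255)),"ivory":((18,30,180),(32,140,255))}
ROI={"top":(slice(110,300),slice(260,430)),"scene":(slice(150,260),slice(250,450))}
def blob(c,n,name,roi=None):
    m=cv2.inRange(cv2.cvtColor(c["pixels"],cv2.COLOR_BGR2HSV),*R[name]); k=np.zeros_like(m);s=roi or ROI[n];k[s]=m[s]
    return max(cv2.findContours(k,cv2.RETR_EXTERNAL,cv2.CHAIN_APPROX_NONE)[0],key=cv2.contourArea)
def rect(c,n,name,z,roi=None):
    P=ray(c,blob(c,n,name,roi)[:,0],z)[:,:2].astype(np.float32)
    (x,y),(w,h),a=cv2.minAreaRect(P*1000)
    if w>h: w,h,a=h,w,a+90      # a = direction of short side, deg from world x
    return np.array([x,y,w,h,(a+90)%180-90])
E
python3 - <<'E'
from h import *
c=dict(np.load("top.npz"));s=dict(np.load("scene.npz"))
for n in R: print(n,rect(c,"top",n,.008).round(1),rect(s,"scene",n,.008).round(1))
# stop: bright bar edges on top face via depth
def cloud(c):
    f=200/np.tan(np.radians(float(c["vfov"])/2));v,u=np.mgrid[:400,:640];z=c["z_map"];p=np.dstack([(u-c["cx"])/f*z,-(v-c["cy"])/f*z,-z]);return p@c["T"][:3,:3].T+c["T"][:3,3]
W=cloud(c);print("bench z",np.median(W[150:170,300:320,2]),"blue z",np.median(W[235:245,315:330,2]),"fence",np.median(W[203:207,320:340,2]))
print("corner(282,209)",ray(c,(282,209),.034),"jar",ray(c,(308,85),.058),"tooth",ray(c,(244,268),.028),"wax",ray(c,(388,290),.016))
cv2.imwrite("pics/crop.png",cv2.resize(c["pixels"][180:290,255:375],None,fx=5,fy=5,interpolation=cv2.INTER_NEAREST))
E
```

```text
blue [ 437.7 -214.4   83.4  105.8    9.3] [ 435.  -217.4   83.   105.6    9.1]
pink [ 6.376e+02 -2.725e+02  5.960e+01  7.640e+01 -2.000e-01] [ 655.  -277.8   18.8   67.6    1.3]
ivory [ 515.6 -368.1   47.4   67.9   10.2] [ 773.9 -355.3  110.8  195.4  -14.8]
bench z 0.0002357932468611268 blue z 0.008085367536947441 fence 0.03446946957693048
corner(282,209) [[ 0.50274906 -0.13521026  0.034     ]] jar [[ 0.74994006 -0.18922406  0.058     ]] tooth [[ 0.38510527 -0.05851033  0.028     ]] wax [[ 0.33610427 -0.35007306  0.016     ]]
```

View pics/crop.png

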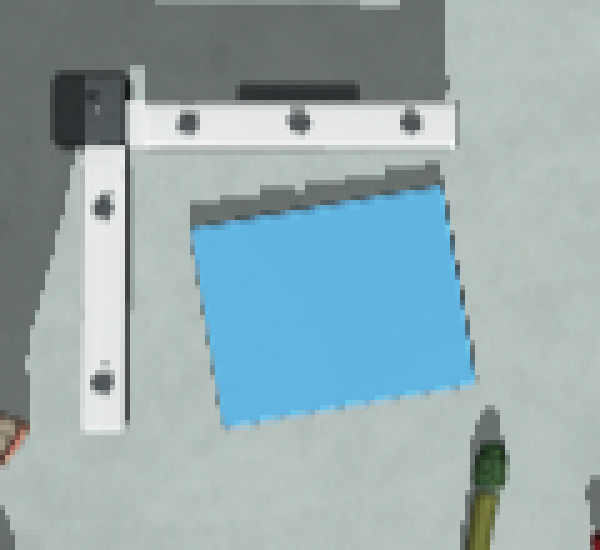

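The crop shows the bars nearly aligned with the image: far-bar inner edge at crop row ≈146, left-bar inner edge at crop column ≈126. The plate is turned about 9°, and a pen tip sits near (488,410).

```bash
cat >> h.py <<'E'
def stopframe(c):
    g=c["pixels"].min(2); col=np.arange(290,343); row=np.arange(215,262)
    # inner edges: far bar = last bright row, left bar = last bright column
    er=[];ec=[]
    for u in col:
        p=g[200:216,u].astype(float); k=np.where(p>213)[0]; er.append((u,200+k.max()+.5) if len(k) else (u,np.nan))
    for v in row:
        p=g[v,268:286].astype(float); k=np.where(p>213)[0]; ec.append((268+k.max()+.5,v) if len(k) else (np.nan,v))
    A=ray(c,np.array(er),.034)[:,:2];B=ray(c,np.array(ec),.034)[:,:2]
    A=A[~np.isnan(A[:,0])];B=B[~np.isnan(B[:,0])]
    pa=np.polyfit(A[:,1],A[:,0],1);pb=np.polyfit(B[:,0],B[:,1],1)
    y=(pb[0]*pa[1]+pb[1])/(1-pb[0]*pa[0]);x=pa[0]*y+pa[1]
    return np.array([x,y]),-np.arctan(pa[0]),np.arctan(pb[0]),len(A),len(B)
E
python3 - <<'E'
from h import *
c=dict(np.load("top.npz"))
print(c["pixels"].min(2)[200:216,[300,325]].T, c["pixels"].min(2)[[225,250],268:286])
o,a,b,n,m=stopframe(c);print(o,np.degrees([a,b]),n,m)
t=(a+b)/2;Rm=np.array([[np.cos(t),-np.sin(t)],[np.sin(t),np.cos(t)]])
q=rect(c,"top","blue",.008);P=ray(c,blob(c,"top","blue")[:,0],.008)[:,:2]
box=cv2.boxPoints(((q[0],q[1]),(q[2],q[3]),q[4]))/1000
print("blue in stop",((q[:2]/1000-o)@Rm*1000).round(1),((box-o)@Rm*1000).round(1).tolist(),q[4]-np.degrees(t))
print("pen tip",ray(c,(352.6,261),.008), "bar length far", (ray(c,(346.5,209),.034)[0,:2]-o)@Rm,"left",(ray(c,(280,266.5),.034)[0,:2]-o)@Rm)
E
```

```text
[[145 209 227 228 230 230 230 230 237 188 163 179 179 178 178 179]
 [134 209 227 228 229 229 229 230 237 198 174 182 181 182 183 138]] [[176 178 179 185 231 230 232 231 229 229 230 226  67 156 184 182 182 181]
 [180 180 180 206 228 229 231 230 229 228 228 213  79 180 182 181 182 180]]
[ 0.50378697 -0.13114028] [-0.41415653 -1.55421849] 53 47
blue in stop [-64.6 -84.4] [[-115.1, -39.8], [-96.3, -143.9], [-14.2, -129.1], [-33.0, -24.9]] 10.235669523360015
pen tip [[ 0.39511066 -0.27899211  0.008     ]] bar length far [ 0.00032416 -0.13438078] left [-0.11593387 -0.00184275]
```

```bash
python3 -m crank '{"steps":[[[0.35,0.9,0],[0,0,-0.4]],[[0.35,0.9,0],[0,0,-0.4]],[[0.35,0.9,0],[0,0,-0.4]],[[0.35,0.9,0],[0,0,-0.4]],[[0.35,0.9,0],[0,0,-0.4]],[[0.35,0.9,0],[0,0,-0.4]],[[0.35,0.9,0],[0,0,-0.4]],[[0.35,0.9,0],[0,0,-0.4]],[[0.35,0.9,0],[0,0,-0.4]],[[0.35,0.9,0],[0,0,-0.4]]]}' 50 10; python3 -m crank '{"steps":[[[0.35,0.95,-0.5],[0,0,-0.4]],[[0.35,0.95,-0.5],[0,0,0]],[[0.35,0.95,-0.5],[0,0,0]],[[0.35,0.95,-0.5],[0,0,0]],[[0.35,0.95,-0.5],[0,0,0]],[[0.35,0.95,-0.5],[0,0,0]],[[0,0,0],[0,0,0]],[[0,0,0],[0,0,0]]]}'
```

```text
time: 0.93
ee_pos: [0.3129, -0.3567, 0.2223]
eef_rot: [1.0, 0.009, -0.0, -0.0]
ft_force: [0.5, -0.8, 1.5]
width: 0.0498
grip_force: 0.0
time: 1.6
ee_pos: [0.3652, -0.2143, 0.147]
eef_rot: [1.0, -0.006, -0.001, -0.0]
ft_force: [-0.7, -0.9, 0.2]
width: 0.05
grip_force: 0.0
```

```bash
python3 -m crank '{"steps":[[[0,0,-0.9],[0,0,0]],[[0,0,-0.9],[0,0,0]],[[0,0,-0.9],[0,0,0]],[[0,0,-0.9],[0,0,0]],[[0,0,-0.9],[0,0,0]],[[0,0,-0.8],[0,0,0]],[[0,0,-0.4],[0,0,0]],[[0,0,0],[0,0,0]],[[0,0,0],[0,0,0]]]}'; python3 - <<'E'
from h import *
c=cams.camera("top");w=cams.camera("wrist");cv2.imwrite("pics/w1.png",np.hstack([w["pixels"][::2,::2],cv2.resize(c["pixels"][180:300,255:375],None,fx=2,fy=2)[:200]]))
o,a,b,n,m=stopframe(c);print(o,np.degrees([a,b]),n,m)
E
```

```text
time: 2.35
ee_pos: [0.3653, -0.216, 0.0054]
eef_rot: [1.0, -0.008, -0.0, -0.0]
ft_force: [0.8, 0.4, 0.3]
width: 0.0499
grip_force: 0.0
[ 0.50620499 -0.11545423] [-1.0572176   5.12498965] 19 47
```

View pics/w1.png

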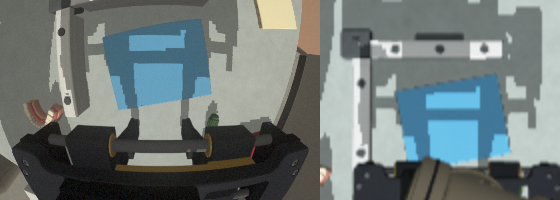

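```bash
python3 -m crank '{"steps":[[[0.2,0,0],[0,0,0]],[[0.15,0,0],[0,0,0]],[[0.1,0,0],[0,0,0]],[[0.1,0,0],[0,0,0]],[[0.1,0,0],[0,0,0]],[[0.1,0,0],[0,0,0]],[[0.1,0,0],[0,0,0]],[[0.1,0,0],[0,0,0]],[[0.1,0,0],[0,0,0]],[[0.1,0,0],[0,0,0]]]}'; python3 -m crank '{"steps":[[[0.1,0,0],[0,0,0]],[[0.1,0,0],[0,0,0]],[[0.1,0,0],[0,0,0]],[[0,0,0],[0,0,0]]]}'; python3 - <<'E'
from h import *
w=cams.camera("wrist");cv2.imwrite("pics/w2.png",w["pixels"])
E
```

```text
time: 3.28
ee_pos: [0.3943, -0.2155, 0.005]
eef_rot: [1.0, -0.008, -0.0, 0.0]
ft_force: [-1.2, 0.3, 0.7]
width: 0.0497
grip_force: 0.3
time: 3.62
ee_pos: [0.4022, -0.2155, 0.0051]
eef_rot: [1.0, -0.007, 0.0, 0.0]
ft_force: [-0.4, -0.3, -0.2]
width: 0.05
grip_force: 0.0
```

View pics/w2.png

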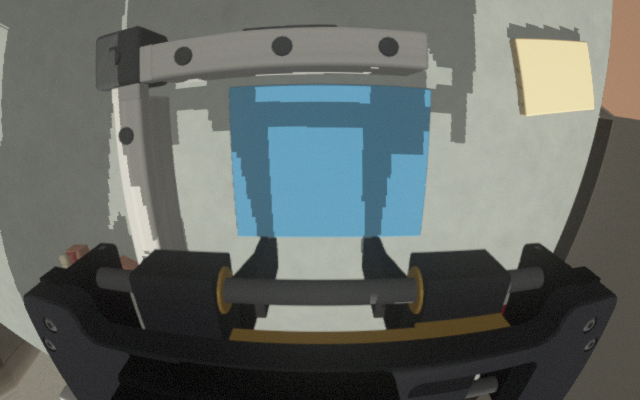

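Wrist view: the blue plate (230–432, 86–236) is now squared to the far fence and a few mm short of it. I'll back off, then turn for the push towards the left fence.

```bash
python3 -m crank '{"steps":[[[-0.5,0,0],[0,0,0]],[[-0.3,0,0.3],[0,0,0]],[[0,0,0.9],[0,0,0]],[[0,0,0.9],[0,0,0]]]}' ; python3 - <<'E'
from h import *
print(monitor.read_state()["joint_positions"].round(2))
c=cams.camera("top");np.savez("top2.npz",**c);o=np.array([.5038,-.1311])
try:
    q=rect(c,"top","blue",.008);print(q)
except Exception as e: print(e)
E
```

```text
time: 4.0
ee_pos: [0.3804, -0.2151, 0.0576]
eef_rot: [1.0, -0.008, -0.001, -0.001]
ft_force: [1.3, 0.3, 0.7]
width: 0.0505
grip_force: 0.0
[ 0.78  0.12 -0.39  2.1   0.06  0.93 -1.22]
[ 455.6060791  -220.36903381   82.80825043  103.98362732   -0.57782745]
```

```bash
python3 -m crank '{"steps":[[[0.15,-0.17,0.2],[0,0,0.9]],[[0.15,-0.17,0.2],[0,0,0.9]],[[0.15,-0.17,0],[0,0,0.9]],[[0.15,-0.17,0],[0,0,0.9]],[[0.15,-0.17,0],[0,0,0.9]],[[0.15,-0.17,0],[0,0,0.9]],[[0.15,-0.17,0],[0,0,0.9]],[[0.15,-0.17,0],[0,0,0.9]],[[0.15,-0.17,0],[0,0,0.9]],[[0.15,-0.17,0],[0,0,0.9]]]}' 40; python3 -m crank '{"steps":[[[0.15,-0.17,0],[0,0,0.9]],[[0.15,-0.17,0],[0,0,0.9]],[[0.15,-0.17,0],[0,0,0.9]],[[0.15,-0.17,0],[0,0,0.9]],[[0.15,-0.17,0],[0,0,0.9]],[[0.15,-0.17,0],[0,0,0.9]],[[0.15,-0.17,0],[0,0,0.9]],[[0.15,-0.17,0],[0,0,0.9]],[[0.15,-0.17,0],[0,0,0.9]],[[0.15,-0.17,0],[0,0,0.9]]]}'; python3 -m crank '{"steps":[[[0,0,0],[0,0,0]],[[0,0,0],[0,0,0]]]}'
```

```text
time: 4.88
ee_pos: [0.4193, -0.2583, 0.0675]
eef_rot: [0.926, 0.377, 0.0, 0.0]
ft_force: [0.1, -0.2, -0.1]
width: 0.0402
grip_force: 0.0
time: 5.72
ee_pos: [0.4568, -0.3008, 0.0675]
eef_rot: [0.711, 0.703, 0.0, 0.0]
ft_force: [0.4, 0.8, -0.1]
width: 0.0405
grip_force: 0.0
time: 5.88
ee_pos: [0.4565, -0.3005, 0.0674]
eef_rot: [0.713, 0.701, 0.0, -0.0]
ft_force: [1.0, -0.3, -0.2]
width: 0.0399
grip_force: 0.0
```

```bash
python3 -m crank '{"steps":[[[0,0,-0.7],[0,0,0]],[[0,0,-0.7],[0,0,0]],[[0,0,-0.7],[0,0,0]],[[0,0,-0.4],[0,0,0]],[[0,0.3,0],[0,0,0]],[[0,0.2,0],[0,0,0]],[[0,0.1,0],[0,0,0]],[[0,0.1,0],[0,0,0]],[[0,0.1,0],[0,0,0]],[[0,0.1,0],[0,0,0]]]}'; python3 -m crank '{"steps":[[[0,0.15,0],[0,0,0]],[[0,0.15,0],[0,0,0]],[[0,0.15,0],[0,0,0]],[[0,0.15,0],[0,0,0]],[[0,0.15,0],[0,0,0]],[[0,0.15,0],[0,0,0]],[[0,0.1,0],[0,0,0]],[[0,0.05,0],[0,0,0]],[[0,0,0],[0,0,0]]]}'; python3 - <<'E'
from h import *
w=cams.camera("wrist");cv2.imwrite("pics/w3.png",w["pixels"])
c=cams.camera("top");np.savez("top3.npz",**c);print(rect(c,"top","blue",.008))
E
```

```text
time: 6.72
ee_pos: [0.4571, -0.2783, 0.0059]
eef_rot: [0.713, 0.702, 0.0, 0.001]
ft_force: [-1.4, -0.8, 0.7]
width: 0.0398
grip_force: 0.5
time: 7.47
ee_pos: [0.4566, -0.2513, 0.005]
eef_rot: [0.712, 0.702, 0.0, -0.0]
ft_force: [0.1, -0.6, 0.1]
width: 0.0399
grip_force: 0.0
[ 455.93920898 -171.61412048   76.68109894   82.60636902   89.5602417 ]
```

View pics/w3.png

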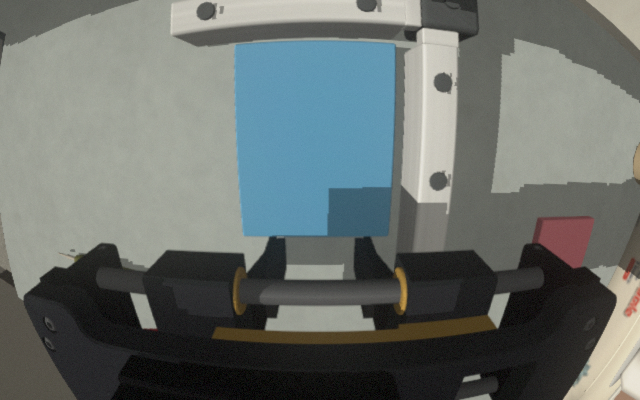

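Wrist view: the plate (235–395, 40–236) is parallel to both fences, with a gap of a few mm to the left fence (image top). I'll close it slowly and watch the force.

```bash
python3 -m crank '{"steps":[[[0,0.05,0],[0,0,0]],[[0,0.05,0],[0,0,0]],[[0,0.05,0],[0,0,0]],[[0,0.04,0],[0,0,0]],[[0,0,0],[0,0,0]]]}'|grep -E 'pos|force'; for i in 1 ; do python3 -m crank '{"steps":[[[0,0.03,0],[0,0,0]],[[0,0.03,0],[0,0,0]],[[0,0,0],[0,0,0]]]}'|grep -E 'pos|ft_f'; done;  python3 -m crank '{"steps":[[[0,0.03,0],[0,0,0]],[[0,0.03,0],[0,0,0]],[[0,0,0],[0,0,0]]]}'|grep -E 'pos|ft_f'
```

```text
ee_pos: [0.457, -0.2484, 0.0055]
ft_force: [0.9, -5.5, -1.1]
grip_force: 2.7
ee_pos: [0.4572, -0.2481, 0.0058]
ft_force: [1.2, -9.2, 0.1]
ee_pos: [0.4573, -0.2479, 0.0061]
ft_force: [2.3, -12.8, 0.6]
```

```bash
python3 -m crank '{"steps":[[[0,-0.5,0],[0,0,0]],[[0,-0.4,0.3],[0,0,0]],[[0,0,0.9],[0,0,-0.9]],[[0,0,0.9],[0,0,-0.9]],[[0,0,0.3],[0,0,-0.9]],[[0,0,0],[0,0,-0.9]]]}' 50|grep pos; python3 - <<'E'
from h import *
w=cams.camera("wrist");c=cams.camera("top");np.savez("top4.npz",**c);print(rect(c,"top","blue",.008));print(stopframe(c))
E
python3 -m crank '{"steps":[[[-0.2,0.2,0],[0,0,-0.9]],[[-0.2,0.2,0],[0,0,-0.9]],[[-0.2,0.2,0],[0,0,-0.9]],[[-0.2,0.2,0],[0,0,-0.9]],[[-0.2,0.2,0],[0,0,-0.9]],[[-0.2,0.24,0],[0,0,-0.9]],[[-0.2,0.24,0],[0,0,-0.9]],[[-0.2,0.24,0],[0,0,-0.9]]]}'|grep pos;python3 -m crank '{"steps":[[[-0.2,0.24,0],[0,0,-0.9]],[[-0.2,0.24,0],[0,0,-0.9]],[[-0.2,0.24,0],[0,0,-0.9]],[[-0.2,0.24,0],[0,0,-0.9]],[[-0.2,0.24,0],[0,0,-0.9]],[[-0.2,0.24,0],[0,0,-0.9]],[[-0.15,0.22,0],[0,0,-0.9]],[[0,0,0],[0,0,-0.9]],[[0,0,0],[0,0,0]],[[0,0,0],[0,0,0]]]}'
```

```text
ee_pos: [0.4578, -0.2675, 0.0678]
[ 4.55821747e+02 -1.83039185e+02  8.26606598e+01  1.03793686e+02
 -4.27452087e-01]
(array([ 0.50379388, -0.13018396]), np.float64(-0.007228395117070558), np.float64(-0.0016319402012735587), 46, 47)
ee_pos: [0.416, -0.2231, 0.0648]
time: 10.58
ee_pos: [0.3827, -0.182, 0.065]
eef_rot: [1.0, -0.005, -0.0, -0.0]
ft_force: [0.0, -0.1, -0.6]
width: 0.0502
grip_force: 0.0
```

```bash
python3 -m crank '{"steps":[[[0,0,-0.8],[0,0,0]],[[0,0,-0.8],[0,0,0]],[[0,0,-0.6],[0,0,0]],[[0,0,-0.2],[0,0,0]],[[0.3,0,0],[0,0,0]],[[0.3,0,0],[0,0,0]],[[0.1,0,0],[0,0,0]],[[0.1,0,0],[0,0,0]],[[0.1,0,0],[0,0,0]],[[0,0,0],[0,0,0]]]}'|grep -E 'pos|ft_f';python3 -m crank '{"steps":[[[0.05,0,0],[0,0,0]],[[0.05,0,0],[0,0,0]],[[0.05,0,0],[0,0,0]],[[0.05,0,0],[0,0,0]],[[0,0,0],[0,0,0]]]}'|grep -E 'pos|ft_f'; python3 -m crank '{"steps":[[[0.05,0,0],[0,0,0]],[[0.05,0,0],[0,0,0]],[[0,0,0],[0,0,0]]]}'|grep -E 'pos|ft_f'
```

```text
ee_pos: [0.4061, -0.1821, 0.0055]
ft_force: [-0.8, 0.1, 0.1]
ee_pos: [0.4084, -0.1821, 0.0047]
ft_force: [-8.3, -1.4, 5.8]
ee_pos: [0.4087, -0.1821, 0.0042]
ft_force: [-15.6, -0.2, 12.5]
```

```bash
python3 -m crank '{"steps":[[[-0.3,0,0],[0,0,0]],[[-0.9,0,0],[0,0,0]],[[0,0,0.9],[0,0,0]],[[0,0,0.9],[0,0,0]],[[0,0,0.6],[0,0,0]],[[0,0,0],[0,0,0]]]}' |grep pos; python3 - <<'E'
from h import *
w=cams.camera("wrist");c=cams.camera("top");np.savez("top5.npz",**c);print(rect(c,"top","blue",.008));print(stopframe(c))
cv2.imwrite("pics/w4.png",np.hstack([w["pixels"][20:270,60:480],cv2.resize(c["pixels"][195:275,268:360],None,fx=3.2,fy=3.125,interpolation=cv2.INTER_NEAREST)]))
E
```

```text
ee_pos: [0.3848, -0.1828, 0.068]
[ 4.60044189e+02 -1.84121948e+02  8.25106735e+01  1.05886307e+02
 -4.19837952e-01]
(array([ 0.51133355, -0.13460603]), np.float64(-0.058419428334233615), np.float64(-0.10658827667503501), 31, 37)
```

View pics/w4.png

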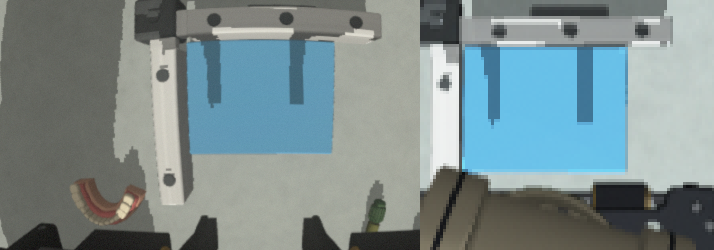

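Blue lies flush in both the wrist and top crops. Before going to the pink one, I check the clearance to the jar and tissue box using depth.

```bash
python3 - <<'E'
from h import *
c=dict(np.load("top.npz"))
f=200/np.tan(np.radians(float(c["vfov"])/2));v,u=np.mgrid[:400,:640];z=c["z_map"];p=np.dstack([(u-c["cx"])/f*z,-(v-c["cy"])/f*z,-z]);W=p@c["T"][:3,:3].T+c["T"][:3,3]
for y0 in np.arange(-.40,-.12,.02):
    m=(W[...,1]>y0)&(W[...,1]<y0+.02)&(W[...,0]>.55)&(W[...,0]<.9)&(z>0)
    q=W[m]; h=q[q[:,2]>.04]
    hh=q[q[:,2]>.07]
    print(round(y0,2),"minx z>.04",h[:,0].min().round(3) if len(h) else None,"z>.07",hh[:,0].min().round(3) if len(hh) else None,"zmax",q[:,2].max().round(3))
for n in("pink","ivory"):
    print(n,rect(c,"top",n,.008))
E
```

```text
-0.4 minx z>.04 0.711 z>.07 0.775 zmax 0.251
-0.38 minx z>.04 0.717 z>.07 0.778 zmax 0.241
-0.36 minx z>.04 0.721 z>.07 0.78 zmax 0.231
-0.34 minx z>.04 0.728 z>.07 0.786 zmax 0.222
-0.32 minx z>.04 0.732 z>.07 0.796 zmax 0.217
-0.3 minx z>.04 0.737 z>.07 0.801 zmax 0.216
-0.28 minx z>.04 0.743 z>.07 0.802 zmax 0.217
-0.26 minx z>.04 0.748 z>.07 0.814 zmax 0.217
-0.24 minx z>.04 0.753 z>.07 0.846 zmax 0.211
-0.22 minx z>.04 0.726 z>.07 0.851 zmax 0.2
-0.2 minx z>.04 0.721 z>.07 0.858 zmax 0.186
-0.18 minx z>.04 0.724 z>.07 0.883 zmax 0.136
-0.16 minx z>.04 0.867 z>.07 0.889 zmax 0.125
-0.14 minx z>.04 0.872 z>.07 0.894 zmax 0.116
-0.12 minx z>.04 0.877 z>.07 0.899 zmax 0.099
pink [ 6.37559631e+02 -2.72516357e+02  5.95522079e+01  7.63964233e+01
 -2.25662231e-01]
ivory [ 515.609375   -368.05645752   47.40998459   67.86483002   10.22463894]
```

```bash
python3 -m crank '{"steps":[[[0.5,-0.18,0.5],[0,0,0.9]],[[0.5,-0.18,0.5],[0,0,0.9]],[[0.5,-0.18,0],[0,0,0.9]],[[0.5,-0.18,0],[0,0,0.9]],[[0.5,-0.18,0],[0,0,0.9]],[[0.5,-0.18,0],[0,0,0.9]],[[0.5,-0.18,0],[0,0,0.9]],[[0.5,-0.18,0],[0,0,0.9]],[[0.5,-0.18,0],[0,0,0.9]],[[0.5,-0.18,0],[0,0,0.9]]]}' 78|grep pos; python3 -m crank '{"steps":[[[0.5,-0.18,0],[0,0,0.9]],[[0.5,-0.18,0],[0,0,0.9]],[[0.5,-0.18,0],[0,0,0.9]],[[0.5,-0.18,0],[0,0,0.9]],[[0.5,-0.18,0],[0,0,0.9]],[[0.5,-0.18,0],[0,0,0.9]],[[0.5,-0.18,0],[0,0,0.9]],[[0.5,-0.18,0],[0,0,0.9]],[[0.5,-0.18,0],[0,0,0.9]],[[0.5,-0.18,0],[0,0,0.9]]]}'|grep pos; python3 -m crank '{"steps":[[[0,0,0],[0,0,0]],[[0,0,0],[0,0,0]]]}'
```

```text
ee_pos: [0.5079, -0.2268, 0.0884]
ee_pos: [0.6329, -0.2718, 0.0879]
time: 14.52
ee_pos: [0.6324, -0.2713, 0.0881]
eef_rot: [0.713, 0.701, 0.0, -0.001]
ft_force: [-0.2, 0.5, -0.4]
width: 0.0779
grip_force: 0.0
```

```bash
python3 -m crank '{"steps":[[[0.2,-0.04,-0.9],[0,0,0]],[[0,0,-0.9],[0,0,0]],[[0,0,-0.8],[0,0,0]],[[0,0,-0.5],[0,0,0]],[[0,0,-0.3],[0,0,0]],[[0,0,0],[0,0,0]]]}'; python3 -m crank '{"steps":[[[0,0,0],[0,0,0]],[[0,0,0],[0,0,0]],[[0,0,0],[0,0,0]],[[0,0,0],[0,0,0]],[[0,0,0],[0,0,0]],[[0,0,0],[0,0,0]]]}' 50 10; python3 -m crank '{"steps":[[[0,0,0.3],[0,0,0]],[[0,0,0.9],[0,0,0]],[[0,0,0.9],[0,0,0]],[[0,0,0.5],[0,0,0]],[[0,0,0],[0,0,0]]]}'; python3 - <<'E'
from h import *
w=cams.camera("wrist");cv2.imwrite("pics/w5.png",w["pixels"])
c=cams.camera("top");np.savez("top6.npz",**c);print(rect(c,"top","blue",.008))
E
```

```text
time: 15.02
ee_pos: [0.6365, -0.2725, 0.0033]
eef_rot: [0.713, 0.701, -0.001, -0.001]
ft_force: [0.2, 0.6, 0.7]
width: 0.0781
grip_force: 0.0
time: 15.52
ee_pos: [0.6384, -0.2732, 0.0062]
eef_rot: [0.713, 0.702, 0.0, 0.001]
ft_force: [-1.2, 0.1, 6.3]
width: 0.06
grip_force: 10.0
time: 15.93
ee_pos: [0.6396, -0.2735, 0.0738]
eef_rot: [0.713, 0.702, 0.001, 0.002]
ft_force: [-0.1, 0.1, -0.2]
width: 0.0597
grip_force: 10.0
[ 4.61050903e+02 -1.74758224e+02  8.06345749e+01  8.71445923e+01
 -4.19837952e-01]
```

View pics/w5.png

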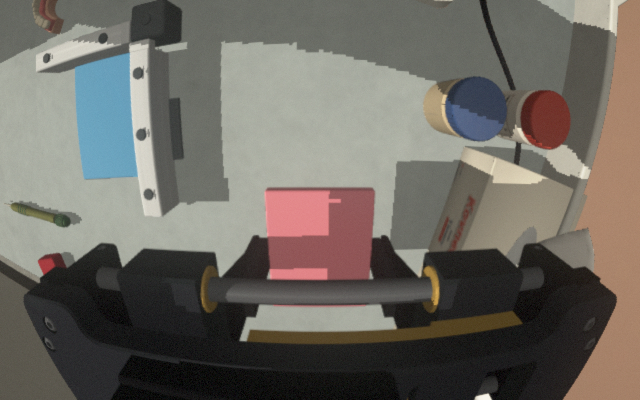

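Wrist view: pink is held level between the fingers (265–375, 188–300). Next I carry it to above the blue one.

```bash
python3 -m crank '{"steps":[[[-0.77,0.38,0],[0,0,0]],[[-0.77,0.38,0],[0,0,0]],[[-0.77,0.38,0],[0,0,0]],[[-0.77,0.38,0],[0,0,0]],[[-0.77,0.38,0],[0,0,0]],[[-0.77,0.38,0],[0,0,0]],[[-0.77,0.38,0],[0,0,0]],[[-0.77,0.38,0],[0,0,0]],[[-0.77,0.38,0],[0,0,0]],[[-0.77,0.38,0],[0,0,0]]]}' |grep pos;python3 -m crank '{"steps":[[[0,0,0],[0,0,0]],[[0,0,0],[0,0,0]],[[0,0,-0.8],[0,0,0]],[[0,0,-0.6],[0,0,0]],[[0,0,-0.4],[0,0,0]],[[0,0,-0.2],[0,0,0]],[[0,0,0],[0,0,0]]]}'
```

```text
ee_pos: [0.4433, -0.1773, 0.0687]
time: 17.45
ee_pos: [0.445, -0.1777, 0.0189]
eef_rot: [0.712, 0.702, 0.0, -0.001]
ft_force: [-0.0, 0.2, 0.1]
width: 0.0602
grip_force: 10.0
```

```bash
python3 -m crank '{"steps":[[[0.06,0,-0.1],[0,0,0]],[[0,0,-0.05],[0,0,0]],[[0,0,-0.05],[0,0,0]],[[0,0,0],[0,0,0]]]}'|grep -E 'pos|ft_';python3 -m crank '{"steps":[[[0,0,-0.06],[0,0,0]],[[0,0,0],[0,0,0]]]}'|grep -E 'pos|ft_'
```

```text
ee_pos: [0.4471, -0.1781, 0.0153]
ft_force: [0.2, -0.7, 0.4]
ee_pos: [0.4472, -0.1782, 0.014]
ft_force: [-0.0, -0.3, 2.9]
```

```bash
python3 -m crank '{"steps":[[[0,0,0],[0,0,0]],[[0,0,0],[0,0,0]],[[0,0,0],[0,0,0]]]}' 67|grep -E 'wid|ft_'; python3 -m crank '{"steps":[[[0,0,0.3],[0,0,0]],[[0,0,0.8],[0,0,0]],[[0,0,0.9],[0,0,0]],[[0,0,0.4],[0,0,0]],[[0,0,0],[0,0,0]]]}'|grep -E 'pos|ft_'; python3 - <<'E'
from h import *
w=cams.camera("wrist");cv2.imwrite("pics/w6.png",w["pixels"])
c=cams.camera("top");np.savez("top7.npz",**c);print(rect(c,"top","blue",.008),rect(c,"top","pink",.016));print(monitor.read_state()["joint_positions"].round(2))
E
```

```text
ft_force: [-0.6, 0.2, 0.0]
width: 0.066
ee_pos: [0.4484, -0.1786, 0.0761]
ft_force: [-0.1, 0.7, -0.6]Traceback (most recent call last):
  File "<stdin>", line 3, in <module>
  File "h.py", line 13, in rect
    P=ray(c,blob(c,n,name,roi)[:,0],z)[:,:2].astype(np.float32)
            ~~~~^^^^^^^^^^^^^^
  File "h.py", line 11, in blob
    return max(cv2.findContours(k,cv2.RETR_EXTERNAL,cv2.CHAIN_APPROX_NONE)[0],key=cv2.contourArea)
ValueError: max() iterable argument is empty
```

View pics/w6.png

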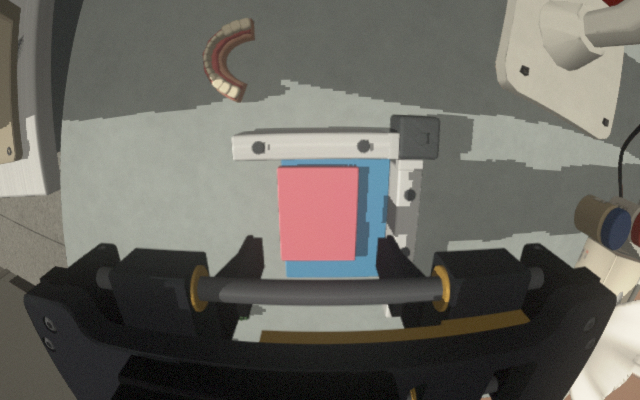

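```bash
python3 -m crank '{"steps":[[[0,-0.8,0],[0,0,0]],[[0,-0.8,0],[0,0,0]],[[0,-0.86,-0.1],[0,0,0]],[[0,0,-0.8],[0,0,0]],[[0,0,-0.8],[0,0,0]],[[0,0,-0.6],[0,0,0]],[[0,0,-0.2],[0,0,0]],[[0,0,0],[0,0,0]],[[0,0,0],[0,0,0]]]}' 20; python3 -m crank '{"steps":[[[0,0.2,0],[0,0,0]],[[0,0.1,0],[0,0,0]],[[0,0.1,0],[0,0,0]],[[0,0.1,0],[0,0,0]],[[0,0.1,0],[0,0,0]],[[0,0,0],[0,0,0]]]}'
```

```text
time: 19.47
ee_pos: [0.4465, -0.239, 0.0105]
eef_rot: [0.712, 0.702, 0.0, -0.001]
ft_force: [0.5, 0.0, -1.3]
width: 0.0214
grip_force: 0.0
time: 19.97
ee_pos: [0.4469, -0.2239, 0.0112]
eef_rot: [0.712, 0.702, 0.0, 0.0]
ft_force: [0.2, 0.5, -0.9]
width: 0.0198
grip_force: 0.0
```

```bash
python3 -m crank '{"steps":[[[0,0.05,0],[0,0,0]],[[0,0.05,0],[0,0,0]],[[0,0.05,0],[0,0,0]],[[0,0.05,0],[0,0,0]],[[0,0,0],[0,0,0]]]}'|grep -E 'pos|ft_';  python3 -m crank '{"steps":[[[0,0.05,0],[0,0,0]],[[0,0.05,0],[0,0,0]],[[0,0,0],[0,0,0]]]}'|grep -E 'pos|ft_'
```

```text
ee_pos: [0.4469, -0.2193, 0.0111]
ft_force: [0.3, -0.5, -0.3]
ee_pos: [0.4473, -0.2188, 0.0116]
ft_force: [2.2, -6.8, 0.0]
```

```bash
python3 -m crank '{"steps":[[[0,-0.5,0],[0,0,0]],[[0,0,0.7],[0,0,0]],[[0,0,0.8],[0,0,0]],[[0,0,0.7],[0,0,-0.9]],[[0,0.2,0],[0,0,-0.9]],[[-0.1,0.2,0],[0,0,-0.9]],[[-0.1,0.2,0],[0,0,-0.9]],[[-0.1,0.2,0],[0,0,-0.9]],[[-0.1,0.2,0],[0,0,-0.9]],[[-0.1,0.2,0],[0,0,-0.9]]]}' 30|grep pos; python3 -m crank '{"steps":[[[-0.1,0.2,0],[0,0,-0.9]],[[-0.1,0.2,0],[0,0,-0.9]],[[-0.1,0.2,0],[0,0,-0.9]],[[-0.1,0.2,0],[0,0,-0.9]],[[-0.2,0.2,0],[0,0,-0.9]],[[-0.2,0.19,0],[0,0,-0.9]],[[-0.2,0,0],[0,0,-0.9]],[[-0.2,0,0],[0,0,-0.9]],[[-0.2,0,0],[0,0,-0.9]],[[-0.2,0,0],[0,0,-0.9]]]}'|grep pos;python3 -m crank '{"steps":[[[0,0,0],[0,0,-0.9]],[[0,0,0],[0,0,-0.9]],[[0,0,0],[0,0,-0.9]],[[0,0,0],[0,0,0]],[[0,0,0],[0,0,0]]]}'
```

```text
ee_pos: [0.4341, -0.1997, 0.066]
ee_pos: [0.394, -0.17, 0.066]
time: 22.72
ee_pos: [0.3943, -0.17, 0.0661]
eef_rot: [1.0, -0.006, -0.0, -0.0]
ft_force: [0.6, 0.6, 0.2]
width: 0.0298
grip_force: 0.0
```

```bash
python3 -m crank '{"steps":[[[0,0,-0.8],[0,0,0]],[[0,0,-0.8],[0,0,0]],[[0,0,-0.4],[0,0,0]],[[0,0,-0.17],[0,0,0]],[[0.2,0,0],[0,0,0]],[[0.1,0,0],[0,0,0]],[[0.1,0,0],[0,0,0]],[[0.1,0,0],[0,0,0]],[[0.1,0,0],[0,0,0]],[[0.1,0,0],[0,0,0]]]}'|grep -E 'pos|ft_';python3 -m crank '{"steps":[[[0.1,0,0],[0,0,0]],[[0.1,0,0],[0,0,0]],[[0.1,0,0],[0,0,0]],[[0.1,0,0],[0,0,0]],[[0.1,0,0],[0,0,0]],[[0,0,0],[0,0,0]]]}'|grep -E 'pos|ft_';python3 -m crank '{"steps":[[[0.05,0,0],[0,0,0]],[[0.05,0,0],[0,0,0]],[[0.05,0,0],[0,0,0]],[[0.05,0,0],[0,0,0]],[[0.05,0,0],[0,0,0]],[[0,0,0],[0,0,0]]]}'|grep -E 'pos|ft_'
```

```text
ee_pos: [0.4123, -0.1699, 0.0122]
ft_force: [-0.6, 1.0, 0.0]
ee_pos: [0.4249, -0.1696, 0.0119]
ft_force: [0.4, -0.7, -0.3]
ee_pos: [0.4309, -0.1697, 0.0119]
ft_force: [-0.1, -0.5, 0.4]
```

```bash
python3 -m crank '{"steps":[[[0.05,0,0],[0,0,0]],[[0.05,0,0],[0,0,0]],[[0,0,0],[0,0,0]]]}'|grep -E 'pos|ft_';python3 -m crank '{"steps":[[[0.05,0,0],[0,0,0]],[[0.04,0,0],[0,0,0]],[[0,0,0],[0,0,0]]]}'|grep -E 'pos|ft_'
```

```text
ee_pos: [0.4315, -0.1698, 0.0114]
ft_force: [-6.8, -0.2, 4.0]
ee_pos: [0.4317, -0.1699, 0.0109]
ft_force: [-13.8, -0.9, 9.0]
```

```bash
python3 -m crank '{"steps":[[[-0.4,0,0],[0,0,0]],[[-0.7,0,0],[0,0,0]],[[0,0,0.8],[0,0,0]],[[0,0,0.9],[0,0,0]],[[0,0,0.7],[0,0,0]],[[0,0,0],[0,0,0]]]}' |grep pos; python3 - <<'E'
from h import *
w=cams.camera("wrist");c=cams.camera("top");np.savez("top8.npz",**c);print(rect(c,"top","blue",.008),rect(c,"top","pink",.016))
cv2.imwrite("pics/w7.png",np.hstack([w["pixels"][20:270,60:480],cv2.resize(c["pixels"][195:275,268:360],None,fx=3.2,fy=3.125,interpolation=cv2.INTER_NEAREST)]))
E
```

```text
ee_pos: [0.4098, -0.1705, 0.0751]
[ 468.90124512 -223.58778381   27.06420326   64.22811127   89.5602417 ] [ 4.72422455e+02 -1.68801224e+02  6.15281830e+01  7.40337219e+01
 -4.16030884e-01]
```

View pics/w7.png

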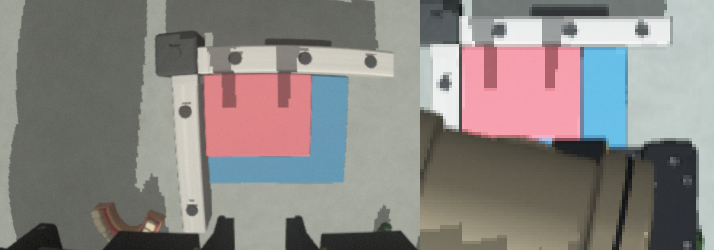

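Both crops show pink flush in the corner on blue, with edges parallel. Next is the ivory one.

```bash
python3 -m crank '{"steps":[[[0.2,-0.36,0.2],[0,0,0.92]],[[0.2,-0.36,0.2],[0,0,0.92]],[[0.2,-0.36,0],[0,0,0.92]],[[0.2,-0.36,0],[0,0,0.92]],[[0.2,-0.36,0],[0,0,0.92]],[[0.2,-0.36,0],[0,0,0.92]],[[0.2,-0.36,0],[0,0,0.92]],[[0.2,-0.36,0],[0,0,0.92]],[[0.2,-0.36,0],[0,0,0.92]],[[0.2,-0.36,0],[0,0,0.92]]]}' 68|grep pos; python3 -m crank '{"steps":[[[0.2,-0.36,0],[0,0,0.92]],[[0.2,-0.36,0],[0,0,0.92]],[[0.2,-0.36,0],[0,0,0.92]],[[0.2,-0.36,0],[0,0,0.92]],[[0.2,-0.36,0],[0,0,0.92]],[[0.2,-0.36,0],[0,0,0.92]],[[0.2,-0.36,0],[0,0,0.92]],[[0.2,-0.36,0],[0,0,0.92]],[[0.2,-0.36,0],[0,0,0.92]],[[0.2,-0.36,0],[0,0,0.92]]]}'|grep pos; python3 -m crank '{"steps":[[[0.2,-0.36,0],[0,0,0.92]],[[0.07,-0.36,0],[0,0,0.92]],[[0,0,0],[0,0,0]],[[0,0,0],[0,0,0]]]}'; python3 - <<'E'
from h import *
c=cams.camera("top");print(rect(c,"top","ivory",.008))
E
```

```text
ee_pos: [0.4574, -0.2597, 0.0804]
ee_pos: [0.5075, -0.3497, 0.0802]
time: 27.65
ee_pos: [0.514, -0.3674, 0.0804]
eef_rot: [0.642, 0.767, 0.0, -0.001]
ft_force: [0.1, 0.3, -0.5]
width: 0.0682
grip_force: 0.0
[ 512.22753906 -349.1468811    29.3467083    47.27529144  -79.59810925]
```

```bash
python3 -m crank '{"steps":[[[0.08,-0.02,-0.9],[0,0,0]],[[0,0,-0.9],[0,0,0]],[[0,0,-0.7],[0,0,0]],[[0,0,-0.4],[0,0,0]],[[0,0,-0.12],[0,0,0]],[[0,0,0],[0,0,0]]]}'|grep -E 'pos|ft_'; python3 -m crank '{"steps":[[[0,0,0],[0,0,0]],[[0,0,0],[0,0,0]],[[0,0,0],[0,0,0]],[[0,0,0],[0,0,0]],[[0,0,0],[0,0,0]],[[0,0,0],[0,0,0]]]}' 38 10; python3 -m crank '{"steps":[[[0,0,0.3],[0,0,0]],[[0,0,0.9],[0,0,0]],[[0,0,0.9],[0,0,0]],[[0,0,0.7],[0,0,0]],[[0,0,0],[0,0,0]]]}'; python3 - <<'E'
from h import *
w=cams.camera("wrist");cv2.imwrite("pics/w8.png",w["pixels"][100:360,140:500])
E
```

```text
ee_pos: [0.5164, -0.3676, 0.0059]
ft_force: [-0.3, -0.2, 0.1]
time: 28.7
ee_pos: [0.5169, -0.3685, 0.007]
eef_rot: [0.641, 0.768, 0.0, 0.0]
ft_force: [-0.1, 0.8, 4.6]
width: 0.0468
grip_force: 10.0
time: 29.12
ee_pos: [0.5185, -0.3691, 0.0808]
eef_rot: [0.641, 0.768, 0.0, 0.003]
ft_force: [-0.6, -0.3, 1.3]
width: 0.0468
grip_force: 10.0
```

View pics/w8.png

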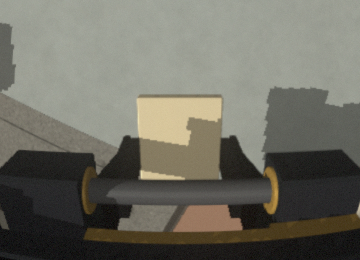

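Ivory is held level (crop 138–222, 95–180). Now I carry it over, turning it square.

```bash
python3 -m crank '{"steps":[[[-0.25,0.78,0],[0,0,-0.2]],[[-0.25,0.78,0],[0,0,-0.2]],[[-0.25,0.78,0],[0,0,-0.2]],[[-0.25,0.78,0],[0,0,-0.2]],[[-0.25,0.78,0],[0,0,-0.2]],[[-0.25,0.78,0],[0,0,-0.2]],[[-0.25,0.78,0],[0,0,-0.2]],[[-0.25,0.78,0],[0,0,-0.2]],[[-0.25,0.78,0],[0,0,-0.2]],[[-0.25,0.78,0],[0,0,-0.3]]]}' |grep pos;python3 -m crank '{"steps":[[[0,0,0],[0,0,0]],[[0,0,0],[0,0,0]],[[0,0,-0.8],[0,0,0]],[[0,0,-0.6],[0,0,0]],[[0,0,-0.4],[0,0,0]],[[0,0,-0.2],[0,0,0]],[[0,0,0],[0,0,0]]]}'
```

```text
ee_pos: [0.453, -0.1722, 0.0756]
time: 30.58
ee_pos: [0.4534, -0.1734, 0.0252]
eef_rot: [0.708, 0.706, -0.0, -0.001]
ft_force: [-0.8, -0.1, -1.0]
width: 0.0471
grip_force: 10.0
```

```bash
python3 -m crank '{"steps":[[[0.08,0,-0.05],[0,0,-0.05]],[[0,0,-0.05],[0,0,0]],[[0,0,0],[0,0,0]]]}'|grep -E 'pos|ft_';python3 -m crank '{"steps":[[[0,0,-0.05],[0,0,0]],[[0,0,0],[0,0,0]]]}'|grep -E 'pos|ft_'
```

```text
ee_pos: [0.4566, -0.1734, 0.0242]
ft_force: [-0.5, 0.6, -0.2]
ee_pos: [0.4565, -0.1734, 0.023]
ft_force: [1.1, 0.1, 1.3]
```

```bash
python3 -m crank '{"steps":[[[0,0,-0.05],[0,0,0]],[[0,0,0],[0,0,0]]]}'|grep -E 'pos|ft_'; python3 -m crank '{"steps":[[[0,0,0],[0,0,0]],[[0,0,0],[0,0,0]],[[0,0,0],[0,0,0]]]}' 54|grep -E 'wid|ft_'; python3 -m crank '{"steps":[[[0,0,0.3],[0,0,0]],[[0,0,0.8],[0,0,0]],[[0,0,0.9],[0,0,0]],[[0,0,0.1],[0,0,0]],[[0,0,0],[0,0,0]]]}'|grep -E 'pos|ft_'; python3 - <<'E'
from h import *
w=cams.camera("wrist");cv2.imwrite("pics/w9.png",w["pixels"][80:330,180:480])
E
```

```text
ee_pos: [0.4566, -0.1735, 0.0221]
ft_force: [-2.5, 0.8, 8.1]
ft_force: [-0.5, -0.1, 0.4]
width: 0.0531
ee_pos: [0.4571, -0.1737, 0.0755]
ft_force: [0.2, -0.3, 0.6]
```

View pics/w9.png

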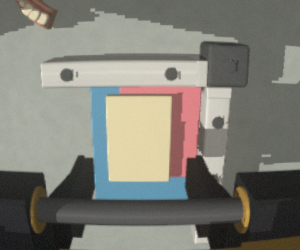

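Wrist crop: ivory (107–172, 95–182) lies on pink, short of both fences and roughly square. That view put me over the ten-picture limit (12 so far), so I'll view no more and go by numbers. Next, push in y.

```bash
python3 -m crank '{"steps":[[[0,-0.8,0],[0,0,0]],[[0,-0.8,0],[0,0,0]],[[0,-0.65,0],[0,0,0]],[[0,0,-0.8],[0,0,0]],[[0,0,-0.8],[0,0,0]],[[0,0,-0.4],[0,0,0]],[[0,0,-0.2],[0,0,0]],[[0,0,0],[0,0,0]],[[0,0,0],[0,0,0]]]}' 10; python3 -m crank '{"steps":[[[0,0.2,0],[0,0,0]],[[0,0.1,0],[0,0,0]],[[0,0.1,0],[0,0,0]],[[0,0.1,0],[0,0,0]],[[0,0.05,0],[0,0,0]],[[0,0,0],[0,0,0]]]}'
```

```text
time: 32.63
ee_pos: [0.4563, -0.2292, 0.0191]
eef_rot: [0.71, 0.705, 0.0, -0.0]
ft_force: [0.3, -0.4, -0.3]
width: 0.0113
grip_force: 0.0
time: 33.13
ee_pos: [0.4562, -0.2154, 0.019]
eef_rot: [0.71, 0.705, 0.0, 0.0]
ft_force: [-0.2, -0.3, -0.4]
width: 0.0101
grip_force: 0.0
```

```bash
python3 -m crank '{"steps":[[[0,0.05,0],[0,0,0]],[[0,0.05,0],[0,0,0]],[[0,0.05,0],[0,0,0]],[[0,0.05,0],[0,0,0]],[[0,0,0],[0,0,0]]]}'|grep -E 'pos|ft_';  python3 -m crank '{"steps":[[[0,0.05,0],[0,0,0]],[[0,0.05,0],[0,0,0]],[[0,0,0],[0,0,0]]]}'|grep -E 'pos|ft_'
```

```text
ee_pos: [0.4561, -0.2106, 0.0188]
ft_force: [-0.8, -0.2, -0.6]
ee_pos: [0.4561, -0.2103, 0.0192]
ft_force: [0.3, -7.6, -0.3]
```

```bash
python3 -m crank '{"steps":[[[0,-0.5,0],[0,0,0]],[[0,0,0.7],[0,0,0]],[[0,0,0.7],[0,0,0]],[[0,0,0.5],[0,0,-0.9]],[[0,0.2,0],[0,0,-0.9]],[[-0.1,0.2,0],[0,0,-0.9]],[[-0.1,0.2,0],[0,0,-0.9]],[[-0.1,0.2,0],[0,0,-0.9]],[[-0.1,0.2,0],[0,0,-0.9]],[[-0.1,0.2,0],[0,0,-0.9]]]}' 20|grep pos; python3 -m crank '{"steps":[[[-0.1,0.2,0],[0,0,-0.9]],[[-0.1,0.2,0],[0,0,-0.9]],[[-0.1,0.2,0],[0,0,-0.9]],[[-0.1,0.2,0],[0,0,-0.9]],[[-0.2,0.2,0],[0,0,-0.9]],[[-0.2,0,0],[0,0,-0.9]],[[-0.2,0,0],[0,0,-0.9]],[[-0.2,0,0],[0,0,-0.9]],[[-0.1,0,0],[0,0,-0.9]],[[0,0,0],[0,0,-0.9]]]}'|grep pos;python3 -m crank '{"steps":[[[0,0,0],[0,0,-0.9]],[[0,0,0],[0,0,-0.9]],[[0,0,0],[0,0,-0.9]],[[0,0,0],[0,0,0]],[[0,0,0],[0,0,0]]]}'
```

```text
ee_pos: [0.4434, -0.1908, 0.0662]
ee_pos: [0.4105, -0.1661, 0.0662]
time: 35.88
ee_pos: [0.4111, -0.1659, 0.0663]
eef_rot: [1.0, -0.002, -0.0, -0.0]
ft_force: [0.5, 0.1, -0.8]
width: 0.02
grip_force: 0.0
```

```bash
python3 -m crank '{"steps":[[[0,0,-0.8],[0,0,-0.05]],[[0,0,-0.6],[0,0,0]],[[0,0,-0.35],[0,0,0]],[[0,0,-0.1],[0,0,0]],[[0.2,0,0],[0,0,0]],[[0.1,0,0],[0,0,0]],[[0.1,0,0],[0,0,0]],[[0.1,0,0],[0,0,0]],[[0.1,0,0],[0,0,0]],[[0.1,0,0],[0,0,0]]]}'|grep -E 'pos|ft_';python3 -m crank '{"steps":[[[0.1,0,0],[0,0,0]],[[0.1,0,0],[0,0,0]],[[0.1,0,0],[0,0,0]],[[0.1,0,0],[0,0,0]],[[0,0,0],[0,0,0]]]}'|grep -E 'pos|ft_';python3 -m crank '{"steps":[[[0.05,0,0],[0,0,0]],[[0.05,0,0],[0,0,0]],[[0.05,0,0],[0,0,0]],[[0.05,0,0],[0,0,0]],[[0,0,0],[0,0,0]]]}'|grep -E 'pos|ft_'
```

```text
ee_pos: [0.429, -0.1658, 0.0204]
ft_force: [0.2, -0.6, 0.3]
ee_pos: [0.4391, -0.1656, 0.0201]
ft_force: [0.4, 0.1, -0.2]
ee_pos: [0.4439, -0.1657, 0.0201]
ft_force: [0.6, -0.7, -0.5]
```

```bash
python3 -m crank '{"steps":[[[0.05,0,0],[0,0,0]],[[0.05,0,0],[0,0,0]],[[0,0,0],[0,0,0]]]}'|grep -E 'pos|ft_';python3 -m crank '{"steps":[[[0.05,0,0],[0,0,0]],[[0.04,0,0],[0,0,0]],[[0,0,0],[0,0,0]]]}'|grep -E 'pos|ft_'
```

```text
ee_pos: [0.4447, -0.1658, 0.0197]
ft_force: [-6.1, -0.3, 3.7]
ee_pos: [0.4449, -0.1659, 0.0193]
ft_force: [-14.3, 0.2, 10.2]
```

```bash
python3 -m crank '{"steps":[[[-0.4,0,0],[0,0,0]],[[-0.7,0,0],[0,0,0]],[[0,0,0.9],[0,0,0]],[[0,0,0.9],[0,0,0]],[[0,0,0.9],[0,0,0]],[[0,-0.7,0.9],[0,0,0]],[[0,-0.9,0.5],[0,0,0]],[[0,-0.9,0],[0,0,0]],[[0,-0.9,0],[0,0,0]],[[0,-0.9,0],[0,0,0]]]}' |grep pos;python3 -m crank '{"steps":[[[0,-0.9,0],[0,0,0]],[[0,-0.9,0],[0,0,0]],[[0,-0.9,0],[0,0,0]],[[0,-0.9,0],[0,0,0]],[[0,0,0],[0,0,0]],[[0,0,0],[0,0,0]]]}' |grep pos; python3 - <<'E'
from h import *
c=cams.camera("top");np.savez("top9.npz",**c)
def edges(name,z):
    P=ray(c,blob(c,"top",name)[:,0],z)[:,:2]*1000
    return P
for n,z in(("blue",.008),("pink",.016),("ivory",.024)):
    P=ray(c,blob(c,"top",n)[:,0],z)[:,:2]*1000
    print(n,"x",P[:,0].min().round(1),P[:,0].max().round(1),"y",P[:,1].min().round(1),P[:,1].max().round(1))
    # near edge and right edge lines
    for lab,ax in(("near",0),("right",1)):
        lo,hi=P[:,1-ax].min()+8,P[:,1-ax].max()-8
        s=P[(P[:,ax]<P[:,ax].min()+5)&(P[:,1-ax]>lo)&(P[:,1-ax]<hi)]
        k=np.polyfit(s[:,1-ax],s[:,ax],1);print("  ",lab,"slope",k[0].round(4),"mean",s[:,ax].mean().round(1),len(s))
print(rect(c,"top","ivory",.024))
print(stopframe(c), monitor.read_state()["time"])
E
```

```text
ee_pos: [0.4209, -0.2745, 0.1231]
ee_pos: [0.4205, -0.364, 0.1223]
blue x 420.2 501.1 y -237.4 -131.3
   near slope 0.0099 mean 420.7 44
   right slope -0.0565 mean -235.9 32
pink x 317.5 348.1 y -382.8 -323.2
   near slope 0.0131 mean 317.9 22
   right slope 0.2093 mean -380.6 8
ivory x 478.7 501.1 y -195.7 -132.5
   near slope -0.2778 mean 481.7 4Traceback (most recent call last):
  File "<stdin>", line 13, in <module>
    raise TypeError("expected non-empty vector for x")
TypeError: expected non-empty vector for x
```

```bash
cat > m.py <<'E'
from h import *
def go(c):
    hsv=cv2.cvtColor(c["pixels"],cv2.COLOR_BGR2HSV); S=hsv[...,1];H=hsv[...,0]
    ROI=np.zeros(H.shape,bool);ROI[207:275,277:350]=1
    M={"blue":(H>92)&(H<115)&(S>90),"pink":((H>163)|(H<4))&(S>60),"ivory":(H>14)&(H<36)&(S>28)}
    for n,z in(("blue",.008),("pink",.016),("ivory",.024)):
        m=M[n]&ROI; out=[]
        for lab in("near","right"):
            pts=[]
            rng=range(277,350) if lab=="near" else range(207,275)
            for i in rng:
                k=np.where(m[:,i] if lab=="near" else m[i])[0]
                if len(k)>4: pts.append((i,k.max()+.5) if lab=="near" else (k.max()+.5,i))
            P=ray(c,pts,z)[:,:2]*1000; ax=0 if lab=="near" else 1; md=np.median(P[:,ax])
            P=P[abs(P[:,ax]-md)<4]; k=np.polyfit(P[:,1-ax],P[:,ax],1); out.append((lab,round(md,1),"slope",round(k[0],4),len(P)))
        ys,xs=np.where(m);Q=ray(c,np.c_[xs,ys],z)[:,:2]*1000
        print(n,out,"far/left 99%",np.percentile(Q,99.5,axis=0).round(1))
E
python3 - <<'E'
from m import *
go(dict(np.load("top9.npz")))
E
```

```text
blue [('near', np.float64(419.7), 'slope', np.float64(0.0099), 51), ('right', np.float64(-235.9), 'slope', np.float64(-0.0473), 40)] far/left 99% [ 501.  -131.3]
pink [('near', np.float64(442.7), 'slope', np.float64(0.0049), 37), ('right', np.float64(-206.7), 'slope', np.float64(-0.1507), 6)] far/left 99% [ 500.9 -131.9]
ivory [('near', np.float64(455.1), 'slope', np.float64(0.0088), 31), ('right', np.float64(-196.6), 'slope', np.float64(-0.0067), 22)] far/left 99% [ 501.1 -134.5]
```

```bash
python3 -m crank '{"steps":[[[-0.3,-0.9,0.6],[0,0,0]],[[-0.3,-0.9,0.6],[0,0,0]],[[-0.3,-0.9,0.6],[0,0,0]],[[-0.3,-0.9,0.6],[0,0,0]],[[-0.3,-0.9,0],[0,0,0]],[[-0.3,-0.9,0],[0,0,0]],[[-0.3,-0.9,0],[0,0,0]],[[-0.3,-0.9,0],[0,0,0]],[[0,0,0],[0,0,0]],[[0,0,0],[0,0,0]]]}' |grep -E 'pos|time'; python3 - <<'E'
from m import *
c=cams.camera("top");np.savez("top10.npz",**c);go(c);print(stopframe(c))
print("before:");
z0=dict(np.load("top.npz"));d=cv2.absdiff(c["pixels"],z0["pixels"]).max(2)
for n,s in(("jar",(slice(75,110),slice(295,322))),("tooth",(slice(255,285),slice(228,262))),("wax",(slice(278,306),slice(370,408)))):
    a=[]
    for q in(z0,c):
        h=cv2.cvtColor(q["pixels"][s],cv2.COLOR_BGR2HSV);m=h[...,1]>110;a.append(np.argwhere(m).mean(0).round(1))
    print(n,a)
E
```

```text
time: 40.27
ee_pos: [0.3607, -0.543, 0.1822]
blue [('near', np.float64(419.7), 'slope', np.float64(0.0099), 51), ('right', np.float64(-235.9), 'slope', np.float64(-0.0473), 40)] far/left 99% [ 501.  -131.3]
pink [('near', np.float64(442.7), 'slope', np.float64(0.0092), 37), ('right', np.float64(-206.7), 'slope', np.float64(-0.0074), 6)] far/left 99% [ 500.9 -131.9]
ivory [('near', np.float64(455.1), 'slope', np.float64(0.0088), 33), ('right', np.float64(-198.6), 'slope', np.float64(-0.0068), 23)] far/left 99% [ 501.1 -132.5]
(array([ 0.50059329, -0.13532187]), np.float64(0.022278216942813494), np.float64(-0.07048830171523915), 53, 47)
before:
jar [array([14.8, 12.5]), array([15. , 12.4])]
tooth [array([16.5, 15. ]), array([16.2, 15.1])]
wax [array([15.2, 18.5]), array([15.2, 18.5])]
```

```bash
python3 - <<'E'
from m import *
c=dict(np.load("top10.npz"));roi=(slice(207,275),slice(277,350))
print([rect(c,"top",n,z,roi).round(2) for n,z in(("blue",.008),("pink",.016),("ivory",.024))])
hsv=cv2.cvtColor(c["pixels"],cv2.COLOR_BGR2HSV);m=(hsv[...,0]>92)&(hsv[...,0]<115)&(hsv[...,1]>90);m[:,350:]=0
print([(v,int(np.where(m[v])[0].max())) for v in range(208,254,3)])
E
```

```text
[array([ 461.08, -184.27,   80.71,  105.42,   -0.57]), array([ 4.7239e+02, -1.6893e+02,  5.7480e+01,  7.3760e+01, -4.2000e-01]), array([ 4.7847e+02, -1.6498e+02,  4.4790e+01,  6.5240e+01, -4.2000e-01])]Traceback (most recent call last):
  File "<stdin>", line 5, in <module>
    return umr_maximum(a, axis, None, out, keepdims, initial, where)
ValueError: zero-size array to reduction operation maximum which has no identity
```

```bash
python3 -c "
from bench import ticket
print(ticket.close_job())"
```

```text
the job is handed in; nothing more can be done
None
```

The job is handed in at about 40 s, but no verdict came back: by the camera the blanks lie stacked large-medium-small, flush and square to within about 0.2° of one another, the three bystanders have not moved, and fence contact peaked near 16 N at the wrist; however, I viewed 12 pictures, two over the limit of 10.

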